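# Sort the marionette parts into their stock trays

### The arm

A 6-joint arm with a two-finger parallel gripper is mounted at the origin on the work surface. World frame = base frame: x ahead of the robot, y to its left, z up, the work surface at z = 0. Lengths are in m, angles in rad, forces in N, time in s.
With the tool pointing down it reaches from about 0.3 to 0.775 m from the base axis. Payload 14.6 kg.
Tool frame: the origin (TCP) lies midway between the tips of the shut fingers; the grasp point (between the pads) lies robot.grasp_offset behind it (robot.grasp_offset is the distance from the TCP to the grasp point, in m); z points along the fingers, y is the line along which they close (so a half turn about z gives the same grasp; the last joint's range is limited). The gripper opens to 85 mm and grips with 20 to 120 N. Pads are 22 mm wide; open, the fingers measure 114 mm over their backs; the gripper's body (76 mm by 85 mm) begins 54 mm behind the grasp point. The pads swing forward as they close: fully open they stand 13 mm farther back than shut.
Start: joints at [-1.228, 0.3, 1.521, -0, 1.321, -0.067], TCP at [0.219, -0.504, 0.211] pointing down, gripper open.
Joint ranges: [-3.03, 3.03], [-0.79, 2.21], [0.23, 2.52], [-1.04, 4.18], [0, 3.07], [-2.55, 2.55]. Speed limits (rad/s): [2.22, 2.22, 2.57, 3.14, 3.14, 3.14].

### API

Orientations are given as a rotation vector (axis times angle).
In Python, from cell import sensors, get_image, get_calibration, order, robot gives the robot as it stands. The module is installed in compiled form; this text tells all that it offers.
- The arm moves only by the tool servo_tool, never from a script. Its argument "commands" is one flat list of numbers, 5 for each row, row after row: the closure, from 0 (fully open) to 1 (shut), then the shift along the tool's x, y, z in cm, then the turn about the tool's z in degrees. A call has 1 to 8 rows; each row is the pose to reach, as a shift and turn from the pose commanded when the call began, along the tool's axes at that moment; what a row does not reach only later rows make up. A row lasts 1/12 s, in which the tool goes at most 41.7 mm and 7.16 degrees, less where a joint would pass 70% of its speed; a pose out of reach is approached as far as the arm can. A call with a gripper value outside its range is refused whole. The fingers move at their own pace and stop on an object; "squeeze" is the grip in N (left out, the last holds). Time passes only in rows, so rows that repeat a pose let the fingers close. It gives the time, the measured TCP pose, the force, the opening and the grip force at its end, in the units of the state.
- sensors.get_state(): the state, without advancing time (a new reading comes with each control period).
- get_image(name): name is "side" or "top" or "wrist"; returns the picture (480x640x3 uint8, red, green, blue); there is no depth.
- get_calibration(name): a dict with "fx", "fy", "cx", "cy" (pixels), "extrinsics" (4x4, takes a point from world to camera coordinates). Camera axes: x right, y up, looking along -z (the intrinsics and any distortion apply to the point x, -y, -z); pixel columns grow to the right and rows downward; lengths in m; the calibration is good to about 2 mm. A picture is of the moment at which its call begins: read the wrist's pose just before it. get_calibration takes no time and is no camera call; for the wrist camera it gives the pose at the moment of the call.
- order.sign_off(): hands the job in; it is judged then, once.
The state is a dict: "t": time; "joints": joint angles; "joint_velocities": joint speeds; "joint_efforts": joint torques, N m; "position": TCP position; "tool_rot": TCP orientation; "contact_force": force on the tool from outside, world axes, zero at the start; "ft_torque": the same for the moment, N m; "width": finger opening in m; "gripper_force": force on a finger pad.
Only numpy, scipy, OpenCV 4.12 (cv2) and the standard library are available. Lean on these libraries where they do the work, as an engineer would, in place of code of your own. Each camera call takes 0.05 s, during which the arm holds its last target. There are 200 camera calls.

### The job

Sort the loose puppet parts into their trays: both boots into the green tray, both hands into the blue tray and the head into the black tray. Each part goes flat on its tray's floor, not on another part or on the rim: boots on their soles, hands palm down, the head upright on its neck. Leave the freshly painted white torso and the cork sanding block standing where they are.

Things in the scene. Friction and masses are not known exactly. Their poses are not given: they have to be found in the camera images.
- red_boot: Red boot with a brass-coloured cuff, a marionette's boot 66 long (own x, toe to +x, from x = -30 to +36), 32 wide (own y), 56 high, standing on its sole. The upright shaft spans x = -30 to +12, is 30 wide (y) and is the place to grip, across y, above z = 28; the toe is 28 high. Origin at the underside below the shaft, z up; 42 to 84 g (mm).
- black_boot: Black boot with a dark cuff, a marionette's boot 66 long (own x, toe to +x, from x = -30 to +36), 32 wide (own y), 56 high, standing on its sole. The upright shaft spans x = -30 to +12, is 30 wide (y) and is the place to grip, across y, above z = 28; the toe is 28 high. Origin at the underside below the shaft, z up; 42 to 84 g (mm).
- wooden_hand: Dark brown wooden hand, a marionette's hand lying palm down: the palm is a block 40 long (own x, -20 to +20), 28 wide (own y), 24 high, to be gripped across y at its middle; fingers run to x = +36 and are 18 high, the thumb sticks out to y = +25 at x = 16 to 32, a pale wooden wrist stub back to x = -31. Origin at the underside of the palm's centre, z up; 28 to 56 g (mm).
- white_hand: White-painted hand, a marionette's hand lying palm down: the palm is a block 40 long (own x, -20 to +20), 28 wide (own y), 24 high, to be gripped across y at its middle; fingers run to x = +36 and are 18 high, the thumb sticks out to y = +25 at x = 16 to 32, a red wrist stub back to x = -31. Origin at the underside of the palm's centre, z up; 28 to 56 g (mm).
- head: Marionette's head, skin-coloured with dark brown hair and a nose to its own +x, 66 high, standing on its neck (flat round foot 36 across). Its cheeks are round, 48 across from z = 30 to 46: the place to grip, across own y. Origin at the centre of the neck's underside, z up; 63 to 126 g (mm).
- green_tray: Green tray, open on top, a shallow box 140 (own x) by 190 (own y) by 30 high, walls and floor 5 thick, fixed to the bench, turned by up to 0.1 rad; origin at the centre of its underside, z up (inner floor at z = 5, inner space 130 by 180) (mm).
- blue_tray: Blue tray, open on top, a shallow box 140 (own x) by 190 (own y) by 30 high, walls and floor 5 thick, fixed to the bench, turned by up to 0.1 rad; origin at the centre of its underside, z up (inner floor at z = 5, inner space 130 by 180) (mm).
- black_tray: Black tray, open on top, a shallow box 140 (own x) by 190 (own y) by 30 high, walls and floor 5 thick, fixed to the bench, turned by up to 0.1 rad; origin at the centre of its underside, z up (inner floor at z = 5, inner space 130 by 180) (mm).
- torso: White-painted armless marionette torso standing to dry on a wooden foot (50 by 56), loose, 86 high, at most 70 wide (own y) and 38 thick above the foot. To be left alone. Origin at the centre of the foot's underside, z up; 300 g (mm).
- cork_block: Brown cork sanding block, loose, 60 (own x) by 40 by 26 high, left among the parts. To be left alone. Origin at the centre of its underside, z up; 120 g (mm).

How it is judged:
By the outcome, as a careful person would: the job done as asked, in the order asked, and still so for the second after the job is handed in, with the robot touching nothing.
It also fails if it takes over 128 s, if anything falls off the work surface, if the arm or the gripper's body presses on something with over 40 N, if the wrist force passes 120 N, or if a joint passes its speed limit or range.

## Working session

There is one attempt and no reset: what is moved stays moved. The work goes in short steps, Python scripts to look and compute and a tool call to move; the robot and the scene stay as the last step left them, time stands still between calls to the robot, and variables do not carry over. Pictures are saved under pics/ and viewed, at most 14 in all, crops included, and the job is handed in when it is done.

Besides the shell and the picture viewer there is one more tool, called after ">>>" by a JSON object that holds its "op" and its "data", one argument or row to a line. servo_tool: Moves the arm, as the interface text tells. Its arguments: {"type":"object","properties":{"commands":{"type":"array"},"squeeze":{"type":"number"}},"required":["commands"]}

```bash
mkdir -p pics
python3 - <<'E'
from cell import sensors,get_image,get_calibration,robot
import cv2,numpy as np
s=sensors.get_state(); print(s); print(robot.grasp_offset)
for n in ("top","side","wrist"):
    im=get_image(n); cv2.imwrite(f"pics/{n}0.png",im[:,:,::-1]); c=get_calibration(n); print(n,{k:np.round(v,4) if k=="extrinsics" else v for k,v in c.items()})
E
```

```text
{'t': 0.0, 'joints': array([-1.22760435e+00,  3.00522276e-01,  1.52161162e+00,  1.59675361e-05,
        1.32070272e+00, -6.65811501e-02]), 'joint_velocities': array([ 0.00034705, -0.00041246, -0.00096747, -0.00114676,  0.00061906,
       -0.00169459]), 'joint_efforts': array([-2.76970582e-03, -5.43503487e+01, -3.61795735e+01, -1.02759500e-04,
        3.98968288e-03, -1.48063049e-05]), 'position': array([ 0.21904011, -0.50420646,  0.21048034]), 'tool_rot': array([-3.07467618e+00, -6.38918974e-01,  2.45228120e-04]), 'contact_force': array([-0.21410476,  0.4863056 , -0.04981685]), 'ft_torque': array([ 0.03613548, -0.05130922,  0.02007578]), 'gripper_force': 0.0, 'width': 0.0852860037092566}
0.0187
top {'fx': 540.332922403095, 'fy': 540.332922403095, 'cx': 315.93596312941617, 'cy': 234.33867301109527, 'extrinsics': array([[-0.0096, -0.9997, -0.0216,  0.0111],
       [ 0.991 , -0.0124,  0.133 , -0.4978],
       [-0.1333, -0.0202,  0.9909, -0.9135],
       [ 0.    ,  0.    ,  0.    ,  1.    ]])}
side {'fx': 525.6987326634757, 'fy': 525.6987326634757, 'cx': 309.7299946521114, 'cy': 250.4032462132317, 'extrinsics': array([[ 0.9541, -0.2993, -0.0146, -0.4795],
       [ 0.2236,  0.6788,  0.6994, -0.1222],
       [-0.1994, -0.6705,  0.7146, -0.9255],
       [ 0.    ,  0.    ,  0.    ,  1.    ]])}
wrist {'fx': 342.23075719652775, 'fy': 342.23075719652775, 'cx': 320.251522289419, 'cy': 236.96388401941084, 'extrinsics': array([[ 3.995e-01, -9.167e-01,  3.000e-04, -5.508e-01],
       [ 8.759e-01,  3.816e-01, -2.953e-01,  3.930e-02],
       [ 2.706e-01,  1.182e-01,  9.554e-01, -3.775e-01],
       [ 0.000e+00,  0.000e+00,  0.000e+00,  1.000e+00]])}
```

View pics/top0.png

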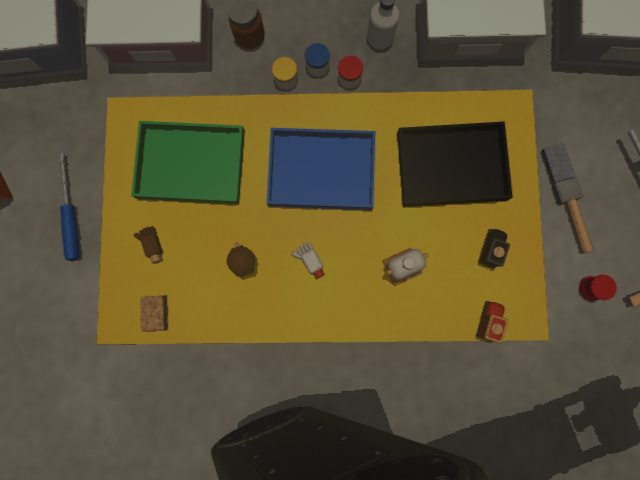

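View pics/side0.png

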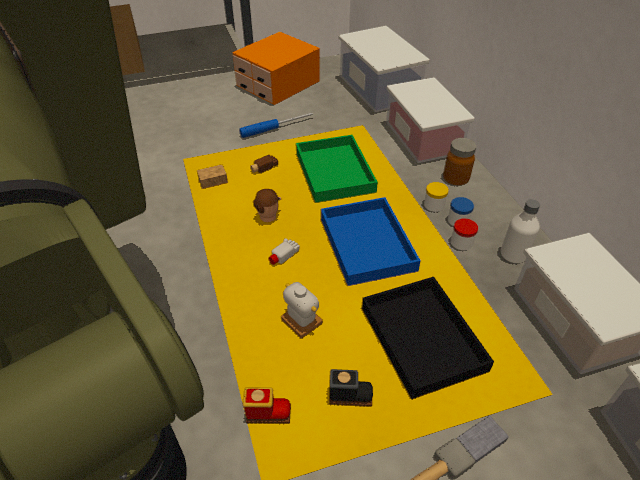

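The top view (image up = +x, left = +y) shows green tray (189,163), blue (321,169) and black (454,164). The parts are the wooden hand (150,244), head (241,262), white hand (312,262), black boot (496,250) and red boot (493,322). The torso (406,265) and cork block (152,313) stay. The side view agrees.

```bash
cat > h.py <<'E'
import numpy as np,cv2
from cell import sensors,get_image,get_calibration
def ray(cal,uv):
    E=cal["extrinsics"];R=E[:3,:3];C=-R.T@E[:3,3]
    d=np.array([(uv[0]-cal["cx"])/cal["fx"],-(uv[1]-cal["cy"])/cal["fy"],-1.]);return C,R.T@d
def onz(cal,uv,z):
    C,d=ray(cal,uv);return C+d*(z-C[2])/d[2]
def proj(cal,p):
    E=cal["extrinsics"];q=E[:3,:3]@np.asarray(p,float)+E[:3,3]
    return np.array([cal["cx"]-cal["fx"]*q[0]/q[2],cal["cy"]+cal["fy"]*q[1]/q[2]])
def state():
    s=sensors.get_state();R=cv2.Rodrigues(np.array(s["tool_rot"],float))[0]
    return s,R
def rectw(cal,cnt,z):
    P=np.array([onz(cal,p,z)[:2]*1000 for p in cnt.reshape(-1,2)],np.float32)
    return cv2.minAreaRect(P)
def togo(p,yaw):  # shift in tool axes (cm) of TCP to p (m), turn (deg) to yaw (deg, mod 180)
    s,R=state();d=R.T@(np.asarray(p)-s["position"])*100
    y=np.degrees(np.arctan2(R[1,0],R[0,0]));t=(y-yaw+90)%180-90
    return np.round(d,2),round(t,1),round(y,1)
E
python3 - <<'E'
from h import *
im=cv2.imread("pics/top0.png");cal=get_calibration("top")
hsv=cv2.cvtColor(im,cv2.COLOR_BGR2HSV);H,S,V=cv2.split(hsv)
mat=((H>18)&(H<30)&(S>150)&(V>70)).astype(np.uint8)
quad=np.array([[108,100],[532,96],[545,338],[102,340]]);roi=np.zeros_like(mat);cv2.fillPoly(roi,[quad],1)
m=((mat==0)&(roi>0)).astype(np.uint8);m=cv2.morphologyEx(m,cv2.MORPH_OPEN,np.ones((2,2),np.uint8))
cs=[c for c in cv2.findContours(m,0,2)[0] if cv2.contourArea(c)>100]
for c in cs:
    a=cv2.contourArea(c); M=cv2.moments(c);uv=(M["m10"]/M["m00"],M["m01"]/M["m00"])
    z=.03 if a>3000 else .02
    r=rectw(cal,c,z);print(np.round(uv),a,"rect mm",np.round(r[0]),np.round(r[1]),round(r[2],1))
big=cv2.resize(im[215:350,100:550],None,fx=1.77,fy=1.77,interpolation=cv2.INTER_CUBIC)
# two rows: zoom x4 left/right parts
L=cv2.resize(im[220:345,125:325],None,fx=4,fy=4,interpolation=2)[:500,:800]
Rr=cv2.resize(im[220:345,440:540],None,fx=4,fy=4,interpolation=2)
cv2.imwrite("pics/zl.png",cv2.convertScaleAbs(L,alpha=1.6));cv2.imwrite("pics/zr.png",cv2.convertScaleAbs(Rr,alpha=1.8))
E
```

```text
[493. 322.] 810.0 rect mm [ 342. -300.] [44. 66.] 73.2
[155. 314.] 847.0 rect mm [362. 290.] [59. 47.] 4.2
[406. 266.] 959.5 rect mm [ 442. -154.] [49. 71.] 23.6
[242. 262.] 635.0 rect mm [451. 137.] [53. 49.] 60.9
[311. 260.] 536.0 rect mm [454.  13.] [66. 38.] 44.3
[495. 250.] 806.5 rect mm [ 468. -310.] [43. 68.] 70.5
[151. 244.] 523.0 rect mm [484. 298.] [65. 36.] 31.3
[322. 169.] 8404.5 rect mm [616.  -6.] [192. 147.] 87.1
[455. 165.] 8475.0 rect mm [ 620. -242.] [145. 194.] 2.6
[189. 163.] 8290.5 rect mm [631. 233.] [195. 146.] 86.3
```

View pics/zl.png

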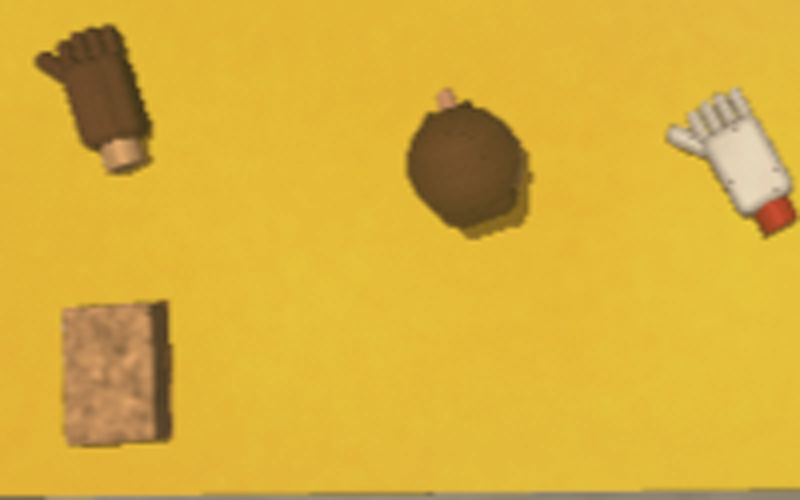

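View pics/zr.png

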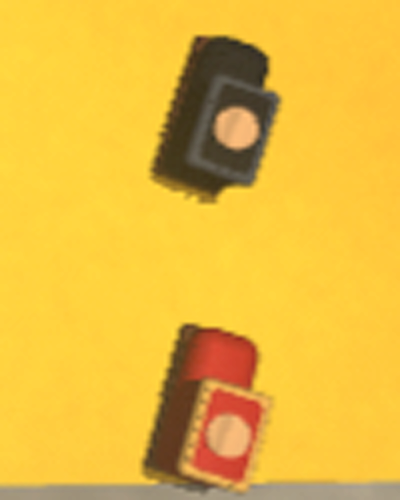

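The crops show clear features. The boot cuff plates are centred at px (499,252) and (497,329), with yaws of about -19.6° and -17.3°. The wooden palm is at (152.5,247), yaw 16.5°. The white palm is at (312,262), yaw 28.5°. The head is at (241.5,261), with its nose at about 17°.

Run:
```python
from h import *
cal=get_calibration("top");sc=get_calibration("side")
for n,uv,z in [("red",(497,329),.056),("black",(499,252.2),.056),("wood",(152.5,247),.024),("white",(312,262),.024),("head",(241.7,261),.045)]:
    p=onz(cal,uv,z);print(n,np.round(p*1000),"side px",np.round(proj(sc,p)))
p=onz(cal,(497,329),.056)
print(togo([p[0],p[1],.16],-17.3))
```

```text
red [ 333. -294.   56.] side px [257. 395.]
black [ 460. -304.   56.] side px [344. 377.]
wood [480. 296.  24.] side px [261. 162.]
white [450.  13.  24.] side px [281. 248.]
head [452. 134.  45.] side px [266. 201.]
(array([ 18.8 , -14.78,   5.08]), np.float64(40.8), np.float64(23.5))
```

>>> {"op": "servo_tool", "data": {
  "commands": [0, 18.8, -14.8, 3, 40.8, 0, 18.8, -14.8, 3, 40.8, 0, 18.8, -14.8, 3, 40.8, 0, 18.8, -14.8, 3, 40.8, 0, 18.8, -14.8, 3, 40.8, 0, 18.8, -14.8, 3, 40.8, 0, 18.8, -14.8, 3, 40.8, 0, 18.8, -14.8, 3, 40.8],
  "squeeze": 40
}}

```text
t: 0.82
position: [0.3334, -0.2919, 0.1809]
tool_rot: [-3.106, 0.47, 0.001]
contact_force: [-1.4, -0.1, -0.2]
width: 0.0853
gripper_force: 0.0
```

Run:
```python
from h import *
cal=get_calibration("wrist");im=get_image("wrist")[:,:,::-1].copy()
for p in [(.333,-.294,.056),(.46,-.304,.056)]:
    q=proj(cal,p);print(q);cv2.circle(im,tuple(int(v) for v in q),3,(0,255,0),-1)
cv2.imwrite("pics/w1.png",im);print(togo([.333,-.294,.022],-17.3))
```

```text
[321.24359942 221.99647191]
[284.5928925   63.10889555]
(array([ 0.03,  0.07, 15.91]), np.float64(0.1), np.float64(-17.2))
```

View pics/w1.png

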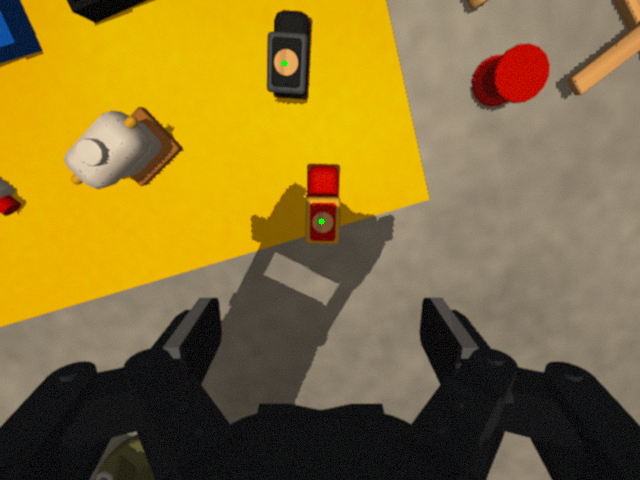

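The green marks, projected from the top-view estimate, lie on both boot discs at (321,222) and (285,63). The red boot is square to the fingers, so I descend and grip.

>>> {"op": "servo_tool", "data": {
  "commands": [0, 0, 0.1, 4, 0, 0, 0, 0.1, 8, 0, 0, 0, 0.1, 12, 0, 0, 0, 0.1, 14.5, 0, 0, 0, 0.1, 15.9, 0, 0, 0, 0.1, 15.9, 0, 1, 0, 0.1, 15.9, 0, 1, 0, 0.1, 15.9, 0]
}}

```text
t: 1.53
position: [0.3325, -0.2958, 0.0232]
tool_rot: [3.105, -0.473, 0.002]
contact_force: [-0.3, -0.9, 0.1]
width: 0.0636
gripper_force: 0.0
```

>>> {"op": "servo_tool", "data": {
  "commands": [1, 0, 0, 0, 0, 1, 0, 0, 0, 0, 1, 0, 0, 0, 0, 1, 0, 0, 0, 0, 1, 0, 0, 0, 0, 1, 0, 0, 0, 0]
}}

```text
t: 2.03
position: [0.3327, -0.2952, 0.0231]
tool_rot: [3.105, -0.473, 0.002]
contact_force: [-2.0, 0.4, 9.2]
width: 0.0291
gripper_force: 39.8
```

>>> {"op": "servo_tool", "data": {
  "commands": [1, 0, 0, -2, 0, 1, 0, 0, -6, 0, 1, 0, 0, -10, 0, 1, 0, 0, -14, 0, 1, 0, 0, -16, 0, 1, 0, 0, -16, 0]
}}

```text
t: 2.53
position: [0.3336, -0.296, 0.1871]
tool_rot: [3.101, -0.472, 0.011]
contact_force: [-0.3, 0.4, 0.5]
width: 0.0291
gripper_force: 39.9
```

Run:
```python
from h import *
s,_=state();print(s["width"],s["gripper_force"],s["contact_force"],togo([.625,.279,s["position"][2]],-3.7))
cal=get_calibration("top");im=cv2.imread("pics/top0.png")
# tray inner floor centres from floor-coloured masks
hsv=cv2.cvtColor(im,cv2.COLOR_BGR2HSV)
for n,lo,hi in [("green",(50,120,75),(80,255,255)),("blue",(100,120,75),(125,255,255))]:
    m=cv2.inRange(hsv,lo,hi)[100:215,110:400];m=cv2.morphologyEx(m,cv2.MORPH_OPEN,np.ones((5,5)))
    c=max(cv2.findContours(m,0,2,offset=(110,100))[0],key=cv2.contourArea);r=rectw(cal,c,.005);print(n,np.round(r[0]),np.round(r[1]),round(r[2],1))
```

```text
0.02905126147570716 39.877386689186096 [-0.29030331  0.35143646  0.54387618] (array([ 10.72, -63.57,  -0.18]), np.float64(-13.6), np.float64(-17.3))
green [635. 238.] [179. 128.] 86.3
blue [620.  -4.] [179. 128.] 87.1
```

>>> {"op": "servo_tool", "data": {
  "commands": [1, 5.3, -32, 0, -6, 1, 5.3, -32, 0, -6, 1, 5.3, -32, 0, -6, 1, 5.3, -32, 0, -6, 1, 5.3, -32, 0, -6, 1, 5.3, -32, 0, -6, 1, 5.3, -32, 0, -6, 1, 5.3, -32, 0, -6]
}}

```text
t: 3.2
position: [0.4786, -0.0022, 0.1816]
tool_rot: [-3.126, 0.308, 0.0]
contact_force: [0.2, -1.1, -1.1]
width: 0.0291
gripper_force: 39.9
```

Run:
```python
from h import *
s,_=state();print(s["width"],s["t"],s["position"],togo([.626,.284,s["position"][2]],-3.7))
```

```text
0.02911861760575112 3.2 [ 0.47863956 -0.00223351  0.18162154] (array([  8.87, -30.95,   0.  ]), np.float64(-7.5), np.float64(-11.2))
```

>>> {"op": "servo_tool", "data": {
  "commands": [1, 8.9, -31, 0, -7.5, 1, 8.9, -31, 0, -7.5, 1, 8.9, -31, 0, -7.5, 1, 8.9, -31, 0, -7.5, 1, 8.9, -31, 0, -7.5, 1, 8.9, -31, 0, -7.5, 1, 8.9, -31, 0, -7.5, 1, 8.9, -31, 0, -7.5]
}}

```text
t: 3.87
position: [0.6265, 0.2844, 0.1808]
tool_rot: [3.14, -0.102, -0.002]
contact_force: [0.6, -0.9, 0.0]
width: 0.0289
gripper_force: 39.9
```

>>> {"op": "servo_tool", "data": {
  "commands": [1, 0, 0, 0, 0, 1, 0, 0, 0, 0]
}}

```text
t: 4.03
position: [0.6259, 0.2826, 0.1801]
tool_rot: [3.139, -0.101, -0.003]
contact_force: [-0.4, 0.0, -0.7]
width: 0.0291
gripper_force: 39.9
```

Run:
```python
from h import *
s,_=state();print(s["width"],s["t"],s["position"],togo([.626,.284,.0285],-3.7))
```

```text
0.029072131447870568 4.0333 [0.62589578 0.28263024 0.18010257] (array([ 0.03, -0.15, 15.16]), np.float64(-0.0), np.float64(-3.7))
```

>>> {"op": "servo_tool", "data": {
  "commands": [1, 0, 0, 4, 0, 1, 0, 0, 8, 0, 1, 0, 0, 11.5, 0, 1, 0, 0, 13.5, 0, 1, 0, 0, 14.6, 0, 1, 0, 0, 14.9, 0, 1, 0, 0, 15.1, 0, 1, 0, 0, 15.1, 0]
}}

```text
t: 4.7
position: [0.627, 0.2814, 0.0326]
tool_rot: [-3.139, 0.105, -0.003]
contact_force: [0.2, 0.5, -0.4]
width: 0.029
gripper_force: 39.9
```

>>> {"op": "servo_tool", "data": {
  "commands": [1, 0, 0, 0.2, 0, 1, 0, 0, 0.2, 0, 1, 0, 0, 0.2, 0]
}}

```text
t: 4.95
position: [0.6266, 0.2816, 0.0299]
tool_rot: [-3.139, 0.105, -0.002]
contact_force: [0.0, -0.4, -0.3]
width: 0.0288
gripper_force: 39.9
```

>>> {"op": "servo_tool", "data": {
  "commands": [1, 0, 0, 0.2, 0, 1, 0, 0, 0.2, 0, 1, 0, 0, 0.2, 0]
}}

```text
t: 5.2
position: [0.6268, 0.2818, 0.0283]
tool_rot: [-3.139, 0.104, -0.003]
contact_force: [-0.6, -0.5, 5.7]
width: 0.029
gripper_force: 40.6
```

Contact is felt at the expected height, so I release and lift.

>>> {"op": "servo_tool", "data": {
  "commands": [0.2, 0, 0, 0, 0, 0.2, 0, 0, 0, 0, 0.2, 0, 0, 0, 0, 0.2, 0, 0, -1, 0, 0.2, 0, 0, -5, 0, 0.2, 0, 0, -9, 0, 0.2, 0, 0, -12, 0, 0.2, 0, 0, -12, 0]
}}

```text
t: 5.87
position: [0.6286, 0.2824, 0.1559]
tool_rot: [-3.135, 0.105, -0.016]
contact_force: [0.1, 0.4, 0.8]
width: 0.0684
gripper_force: 0.0
```

Run:
```python
from h import *
s,_=state();print(s["width"],s["t"],s["position"],togo([.460,-.304,.18],-19.6),togo([.460,-.304,.18],-3.7))
im=get_image("wrist")[:,:,::-1];cv2.imwrite("pics/w2.png",im)
```

```text
0.06839619658310593 5.8667 [0.62857864 0.28236359 0.15586822] (array([-12.89,  59.62,  -2.83]), np.float64(15.8), np.float64(-3.8)) (array([-12.89,  59.62,  -2.83]), np.float64(-0.1), np.float64(-3.8))
```

View pics/w2.png

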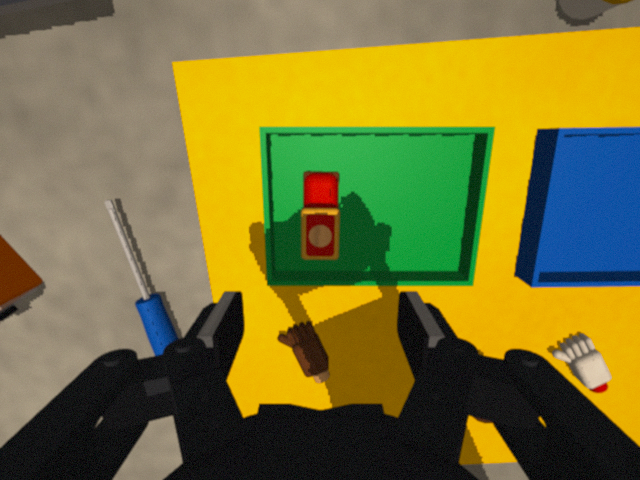

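The red boot stands on its sole in the green tray at (320,215). Next is the black boot.

>>> {"op": "servo_tool", "data": {
  "commands": [0, -6.4, 29.8, -2.5, 0, 0, -6.4, 29.8, -2.5, 0, 0, -6.4, 29.8, -2.5, 0, 0, -6.4, 29.8, -2.5, 0, 0, -6.4, 29.8, -2.5, 0, 0, -6.4, 29.8, -2.5, 0, 0, -6.4, 29.8, -2.5, 0, 0, -6.4, 29.8, -2.5, 0]
}}

```text
t: 6.58
position: [0.541, -0.0156, 0.172]
tool_rot: [3.139, -0.109, -0.001]
contact_force: [-0.3, -0.3, -0.1]
width: 0.0852
gripper_force: 0.0
```

>>> {"op": "servo_tool", "data": {
  "commands": [0, -6.4, 29.8, 0, 15.8, 0, -6.4, 29.8, 0, 15.8, 0, -6.4, 29.8, 0, 15.8, 0, -6.4, 29.8, 0, 15.8, 0, -6.4, 29.8, 0, 15.8, 0, -6.4, 29.8, 0, 15.8, 0, -6.4, 29.8, 0, 15.8, 0, -6.4, 29.8, 0, 15.8]
}}

```text
t: 7.25
position: [0.4567, -0.3088, 0.1714]
tool_rot: [3.095, -0.54, -0.002]
contact_force: [0.6, 0.2, -0.0]
width: 0.0856
gripper_force: 0.0
```

Run:
```python
from h import *
s,_=state();print(s["width"],s["t"],s["position"],togo([.460,-.304,.022],-19.6))
```

```text
0.08555249499483629 7.25 [ 0.45669495 -0.30878178  0.17136194] (array([ 0.17, -0.57, 14.94]), np.float64(-0.2), np.float64(-19.8))
```

>>> {"op": "servo_tool", "data": {
  "commands": [0, 0.2, -0.4, 4, 0, 0, 0.2, -0.4, 8, 0, 0, 0.2, -0.4, 12, 0, 0, 0.2, -0.4, 14.2, 0, 0, 0.2, -0.4, 14.9, 0, 0, 0.2, -0.4, 14.9, 0, 1, 0.2, -0.4, 14.9, 0, 1, 0.2, -0.4, 14.9, 0]
}}

```text
t: 7.92
position: [0.463, -0.3021, 0.0249]
tool_rot: [3.094, -0.535, 0.004]
contact_force: [0.1, 0.2, 0.2]
width: 0.0635
gripper_force: 0.0
```

>>> {"op": "servo_tool", "data": {
  "commands": [1, 0, 0, 0, 0, 1, 0, 0, 0, 0, 1, 0, 0, 0, 0, 1, 0, 0, 0, 0, 1, 0, 0, 0, 0, 1, 0, 0, 0, 0, 1, 0, 0, 0, 0]
}}

```text
t: 8.5
position: [0.4625, -0.302, 0.0242]
tool_rot: [3.095, -0.535, 0.002]
contact_force: [-1.4, 0.4, 7.2]
width: 0.0291
gripper_force: 39.4
```

>>> {"op": "servo_tool", "data": {
  "commands": [1, 0, 0, -2, 0, 1, 0, 0, -6, 0, 1, 0, 0, -10, 0, 1, 0, 0, -14, 0, 1, 0, 0, -16, 0, 1, 0, 0, -16, 0]
}}

```text
t: 9.0
position: [0.4635, -0.3026, 0.1887]
tool_rot: [3.092, -0.535, 0.012]
contact_force: [0.5, 0.1, 0.1]
width: 0.0287
gripper_force: 39.8
```

Run:
```python
from h import *
s,_=state();print(s["width"],s["t"],s["position"],togo([.620,.194,.184],-3.7))
```

```text
0.028717988913832728 9.0 [ 0.46352822 -0.30263895  0.18873414] (array([ -1.94, -52.04,   0.32]), np.float64(-15.9), np.float64(-19.6))
```

>>> {"op": "servo_tool", "data": {
  "commands": [1, -1, -26, 0, 0, 1, -1, -26, 0, 0, 1, -1, -26, 0, 0, 1, -1, -26, 0, 0, 1, -1, -26, 0, 0, 1, -1, -26, 0, 0, 1, -1, -26, 0, 0]
}}

```text
t: 9.58
position: [0.5405, -0.0485, 0.1824]
tool_rot: [-3.096, 0.53, 0.001]
contact_force: [-0.2, 0.2, -1.0]
width: 0.029
gripper_force: 39.8
```

>>> {"op": "servo_tool", "data": {
  "commands": [1, -1, -26, 0, -15.9, 1, -1, -26, 0, -15.9, 1, -1, -26, 0, -15.9, 1, -1, -26, 0, -15.9, 1, -1, -26, 0, -15.9, 1, -1, -26, 0, -15.9, 1, -1, -26, 0, -15.9, 1, -1, -26, 0, -15.9]
}}

```text
t: 10.25
position: [0.6176, 0.1977, 0.1815]
tool_rot: [3.14, -0.097, -0.003]
contact_force: [-0.2, 0.4, -1.4]
width: 0.0289
gripper_force: 39.8
```

Run:
```python
from h import *
s,_=state();print(s["width"],s["t"],s["position"],togo([.620,.194,.0292],-3.7))
```

```text
0.02887777479787147 10.25 [0.61761788 0.19766209 0.18151501] (array([ 0.29,  0.35, 15.23]), np.float64(0.2), np.float64(-3.5))
```

>>> {"op": "servo_tool", "data": {
  "commands": [1, 0.3, 0.2, 4, 0, 1, 0.3, 0.2, 8, 0, 1, 0.3, 0.2, 11.5, 0, 1, 0.3, 0.2, 13.5, 0, 1, 0.3, 0.2, 14.6, 0, 1, 0.3, 0.2, 14.9, 0, 1, 0.3, 0.2, 15.1, 0, 1, 0.3, 0.2, 15.2, 0]
}}

```text
t: 10.92
position: [0.6215, 0.1926, 0.0326]
tool_rot: [-3.139, 0.103, -0.003]
contact_force: [-0.4, 0.3, 0.6]
width: 0.0292
gripper_force: 39.8
```

>>> {"op": "servo_tool", "data": {
  "commands": [1, 0, 0, 0.1, 0, 1, 0, 0, 0.1, 0, 1, 0, 0, 0.1, 0]
}}

```text
t: 11.17
position: [0.6211, 0.1928, 0.031]
tool_rot: [-3.14, 0.102, -0.002]
contact_force: [-0.9, 0.3, -1.4]
width: 0.0292
gripper_force: 39.8
```

>>> {"op": "servo_tool", "data": {
  "commands": [1, 0, 0, 0.2, 0, 1, 0, 0, 0.2, 0, 1, 0, 0, 0.2, 0]
}}

```text
t: 11.42
position: [0.6212, 0.1929, 0.0293]
tool_rot: [-3.14, 0.102, -0.002]
contact_force: [-2.2, -0.9, 8.1]
width: 0.0288
gripper_force: 40.7
```

>>> {"op": "servo_tool", "data": {
  "commands": [0.2, 0, 0, 0, 0, 0.2, 0, 0, 0, 0, 0.2, 0, 0, 0, 0, 0.2, 0, 0, -1, 0, 0.2, 0, 0, -5, 0, 0.2, 0, 0, -9, 0, 0.2, 0, 0, -12, 0, 0, 0, 0, -12, 0]
}}

```text
t: 12.08
position: [0.6231, 0.1934, 0.1564]
tool_rot: [-3.137, 0.102, -0.017]
contact_force: [0.1, 1.5, 0.5]
width: 0.0787
gripper_force: 0.0
```

Run:
```python
from h import *
s,_=state();print(s["width"],s["t"],s["position"],togo([.47,.295,.15],16.5))
```

```text
0.07874877122468185 12.0833 [0.62311811 0.19336965 0.15639567] (array([-15.94,  -9.15,   0.5 ]), np.float64(-20.2), np.float64(-3.7))
```

>>> {"op": "servo_tool", "data": {
  "commands": [0, -15.9, -9.2, 0, -20.2, 0, -15.9, -9.2, 0, -20.2, 0, -15.9, -9.2, 0, -20.2, 0, -15.9, -9.2, 0, -20.2, 0, -15.9, -9.2, 0, -20.2, 0, -15.9, -9.2, 0, -20.2, 0, -15.9, -9.2, 0, -20.2]
}}

```text
t: 12.67
position: [0.4677, 0.2954, 0.1488]
tool_rot: [-3.109, -0.453, -0.002]
contact_force: [-0.4, -0.5, 0.5]
width: 0.0856
gripper_force: 0.0
```

Run:
```python
from h import *
cal=get_calibration("wrist");im=get_image("wrist")[:,:,::-1].copy()
q=proj(cal,(.48,.296,.024));print(q);cv2.circle(im,tuple(int(v) for v in q),3,(0,255,0),-1)
cv2.imwrite("pics/w3.png",im);print(state()[0]["position"],togo([.48,.296,.003],16.5))
```

```text
[322.4250625  208.18708394]
[0.46836329 0.2948399  0.14857402] (array([ 1.14,  0.22, 14.56]), np.float64(0.0), np.float64(16.5))
```

View pics/w3.png

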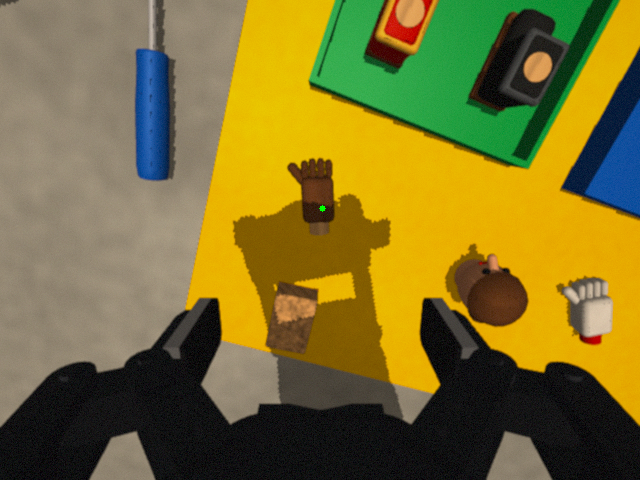

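The palm centre is at about (317,199), 8 mm ahead and 4 mm left of my projected mark (322,208), and the yaw is aligned. I correct for that and grip.

>>> {"op": "servo_tool", "data": {
  "commands": [0, 1.9, -0.2, 4, 0, 0, 1.9, -0.2, 8, 0, 0, 1.9, -0.2, 11.5, 0, 0, 1.9, -0.2, 13.5, 0, 0, 1.9, -0.2, 14.4, 0, 0, 1.9, -0.2, 14.5, 0, 1, 1.9, -0.2, 14.5, 0, 1, 1.9, -0.2, 14.5, 0]
}}

```text
t: 13.38
position: [0.4868, 0.3024, 0.0048]
tool_rot: [-3.108, -0.449, -0.004]
contact_force: [-0.4, -0.4, 1.1]
width: 0.0641
gripper_force: 0.0
```

>>> {"op": "servo_tool", "data": {
  "commands": [1, 0, 0, 0, 0, 1, 0, 0, 0, 0, 1, 0, 0, 0, 0, 1, 0, 0, 0, 0, 1, 0, 0, 0, 0, 1, 0, 0, 0, 0, 1, 0, 0, 0, 0]
}}

```text
t: 13.97
position: [0.4861, 0.3024, 0.0039]
tool_rot: [-3.109, -0.45, -0.002]
contact_force: [-0.8, -0.3, 7.7]
width: -0.0002
gripper_force: 3.3
```

The fingers closed to zero, so the grip missed. I'll lift and look.

>>> {"op": "servo_tool", "data": {
  "commands": [1, 0, 0, -2, 0, 1, 0, 0, -6, 0, 1, 0, 0, -10, 0, 0.5, 0, 0, -14, 0, 0, 0, 0, -14.5, 0, 0, 0, 0, -14.5, 0]
}}

```text
t: 14.47
position: [0.4866, 0.3028, 0.1511]
tool_rot: [-3.107, -0.45, -0.008]
contact_force: [0.1, 0.3, -0.4]
width: 0.0361
gripper_force: 0.0
```

Run:
```python
from h import *
cal=get_calibration("wrist");im=get_image("wrist")[:,:,::-1].copy()
cv2.imwrite("pics/w4.png",im);print(state()[0]["position"]);np.save("w4.npy",cal)
```

```text
[0.48579145 0.30227305 0.1486329 ]
```

View pics/w4.png

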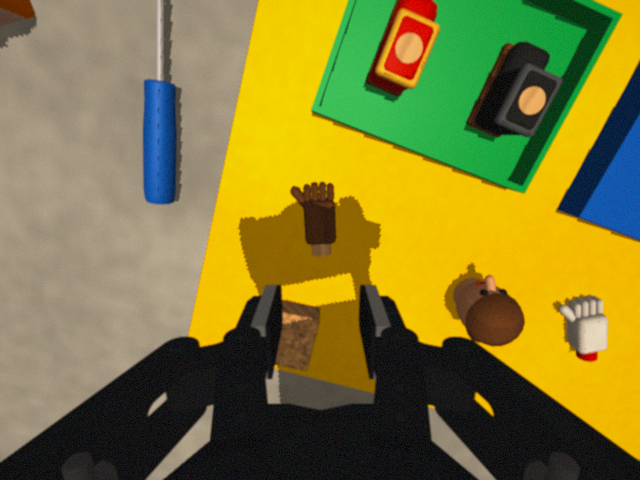

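Run:
```python
from h import *
cal=np.load("w4.npy",allow_pickle=True).item();s,R=state()
print("TCP proj",proj(cal,s["position"]),"below z.024",proj(cal,[*s["position"][:2],.024]))
print("cam",-cal["extrinsics"][:3,:3].T@cal["extrinsics"][:3,3])
im=cv2.imread("pics/w4.png");hsv=cv2.cvtColor(im,cv2.COLOR_BGR2HSV)
sub=hsv[170:270,270:350];m=((sub[...,2]<75)&((sub[...,0]<17)|(sub[...,0]>170))).astype(np.uint8)
c=max(cv2.findContours(m,0,2,offset=(270,170))[0],key=cv2.contourArea)
print(cv2.boundingRect(c))
for z in (.012,.018,.024):
  P=np.array([onz(cal,p,z)[:2]*1000 for p in c.reshape(-1,2)]);print(z,[np.round(onz(cal,uv,z)*1000) for uv in [(319,222),(317,185),(320,254)]])
t0=cv2.imread("pics/top0.png")
new=get_image("top")[:,:,::-1];d=cv2.absdiff(new[225:270,130:175],t0[225:270,130:175]).max();print("top diff",d)
```

```text
TCP proj [318.78558482 282.33695174] below z.024 [319.35954431 222.72639047]
cam [0.55766632 0.32284591 0.31323255]
(300, 198, 35, 47)
0.012 [array([483., 302.,  12.]), array([515., 313.,  12.]), array([454., 292.,  12.])]
0.018 [array([485., 302.,  18.]), array([516., 313.,  18.]), array([456., 293.,  18.])]
0.024 [array([486., 303.,  24.]), array([517., 314.,  24.]), array([458., 293.,  24.])]
top diff 112
```

Run:
```python
from h import *
T=get_image("top")[:,:,::-1];S=get_image("side")[:,:,::-1];W=cv2.imread("pics/w4.png")
def z(im,x,y,w,h): return cv2.resize(im[y:y+h,x:x+w],(400,300),interpolation=2)
a=np.vstack([np.hstack([z(T,110,205,120,90),z(S,210,120,120,90)]),np.hstack([z(W,260,160,120,90),z(cv2.imread("pics/side0.png"),210,120,120,90)])])
cv2.imwrite("pics/c5.png",cv2.convertScaleAbs(a,alpha=1.7))
```

```text
(no output)
```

View pics/c5.png

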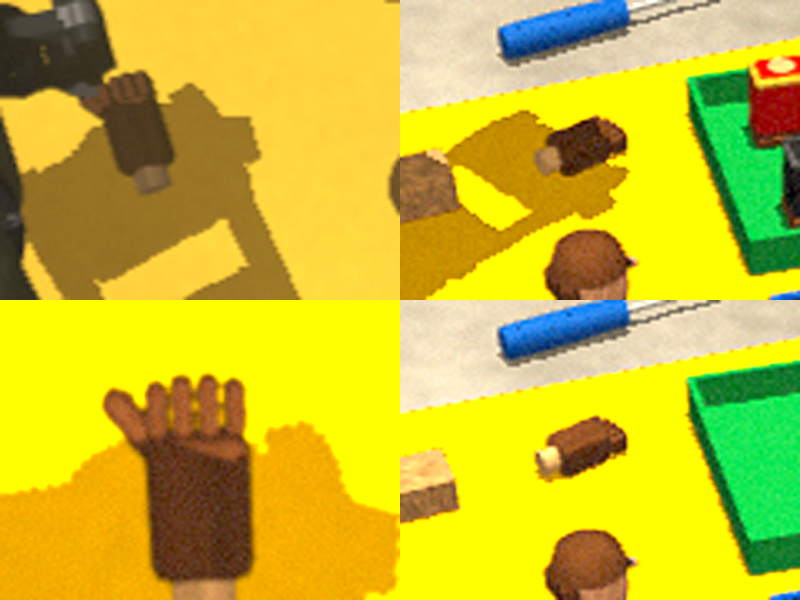

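The hand lies exactly where it was, with its palm centre at (320,223) in the wrist view. I'll repeat the descent and look before closing.

>>> {"op": "servo_tool", "data": {
  "commands": [0, 0, 0, 4, 0, 0, 0, 0, 8, 0, 0, 0, 0, 11.5, 0, 0, 0, 0, 13.5, 0, 0, 0, 0, 14.4, 0, 0, 0, 0, 14.5, 0, 0.5, 0, 0, 14.5, 0, 0.5, 0, 0, 14.5, 0]
}}

```text
t: 15.33
position: [0.4864, 0.3025, 0.0044]
tool_rot: [-3.109, -0.45, -0.003]
contact_force: [0.0, 0.5, 0.7]
width: 0.0641
gripper_force: 0.0
```

>>> {"op": "servo_tool", "data": {
  "commands": [0.5, 0, 0, 0, 0, 0.5, 0, 0, 0, 0]
}}

```text
t: 15.5
position: [0.4862, 0.3025, 0.0043]
tool_rot: [-3.108, -0.45, -0.003]
contact_force: [0.2, -0.6, -0.6]
width: 0.0431
gripper_force: 0.0
```

Run:
```python
from h import *
im=get_image("wrist")[:,:,::-1].copy()
cv2.imwrite("pics/w6.png",cv2.convertScaleAbs(im[150:450,170:470],alpha=1.5));s=state()[0];print(s["position"],s["width"])
```

```text
[0.48612727 0.30239623 0.00410854] 0.042732948450640185
```

View pics/w6.png

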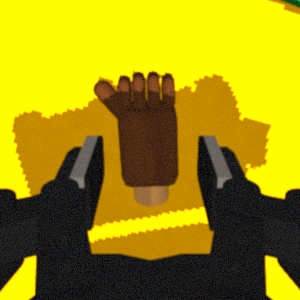

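The crop shows the palm, centred at crop (150,148), squarely between the fingers. I close in small steps and watch the width.

>>> {"op": "servo_tool", "data": {
  "commands": [0.6, 0, 0, 0, 0, 0.6, 0, 0, 0, 0, 0.65, 0, 0, 0, 0, 0.7, 0, 0, 0, 0]
}}

```text
t: 15.88
position: [0.4859, 0.3025, 0.0037]
tool_rot: [-3.108, -0.45, -0.001]
contact_force: [-3.0, -0.6, 6.2]
width: 0.0259
gripper_force: 2.7
```

>>> {"op": "servo_tool", "data": {
  "commands": [0.75, 0, 0, 0, 0, 0.75, 0, 0, 0, 0, 0.75, 0, 0, 0, 0]
}}

```text
t: 16.13
position: [0.4861, 0.3025, 0.0039]
tool_rot: [-3.109, -0.45, -0.002]
contact_force: [-1.3, -0.4, 7.0]
width: 0.0215
gripper_force: 3.6
```

Run:
```python
from h import *
im=get_image("wrist")[:,:,::-1].copy()
cv2.imwrite("pics/w7.png",cv2.convertScaleAbs(im[200:400,220:420],alpha=1.5));s=state()[0];print(s["position"],s["width"],s["gripper_force"])
```

```text
[0.48613243 0.30252784 0.00392012] 0.021337887580042302 3.645461447595153
```

View pics/w7.png

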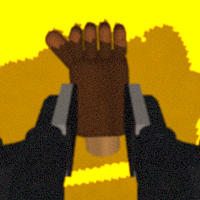

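The pads ride over the palm's top (width 21 mm with only 3.6 N), so the real tips must be higher than I assumed. I open and feel downward in steps.

>>> {"op": "servo_tool", "data": {
  "commands": [0.3, 0, 0, 0, 0, 0.3, 0, 0, 0, 0, 0.3, 0, 0, 0, 0, 0.3, 0, 0, 0.3, 0, 0.3, 0, 0, 0.6, 0, 0.3, 0, 0, 0.6, 0, 0.3, 0, 0, 0.6, 0]
}}

```text
t: 16.77
position: [0.4855, 0.3021, -0.0033]
tool_rot: [3.109, 0.45, -0.001]
contact_force: [-0.4, -0.8, 1.0]
width: 0.0599
gripper_force: 0.0
```

>>> {"op": "servo_tool", "data": {
  "commands": [0.3, 0, 0, 0.2, 0, 0.3, 0, 0, 0.4, 0, 0.3, 0, 0, 0.4, 0, 0.3, 0, 0, 0.4, 0]
}}

```text
t: 17.1
position: [0.4856, 0.3021, -0.0071]
tool_rot: [3.109, 0.45, -0.0]
contact_force: [-0.9, -0.2, 0.1]
width: 0.0594
gripper_force: 0.0
```

>>> {"op": "servo_tool", "data": {
  "commands": [0.5, 0, 0, 0, 0, 0.6, 0, 0, 0, 0, 0.65, 0, 0, 0, 0, 0.7, 0, 0, 0, 0, 0.75, 0, 0, 0, 0],
  "squeeze": 30
}}

```text
t: 17.52
position: [0.4859, 0.3023, -0.0066]
tool_rot: [-3.109, -0.45, -0.001]
contact_force: [-0.5, -0.0, 3.0]
width: 0.0274
gripper_force: 29.6
```

>>> {"op": "servo_tool", "data": {
  "commands": [0.75, 0, 0, 0, 0, 0.75, 0, 0, 0, 0, 0.75, 0, 0, 0, 0]
}}

```text
t: 17.77
position: [0.4858, 0.3023, -0.0067]
tool_rot: [-3.109, -0.45, -0.001]
contact_force: [-1.3, 0.1, 5.2]
width: 0.0268
gripper_force: 29.8
```

Now it holds, at 27 mm and 30 N. I go 4 mm deeper for a safer grip.

>>> {"op": "servo_tool", "data": {
  "commands": [0.4, 0, 0, 0, 0, 0.4, 0, 0, 0, 0, 0.4, 0, 0, 0.2, 0, 0.4, 0, 0, 0.4, 0, 0.4, 0, 0, 0.4, 0, 0.6, 0, 0, 0.4, 0, 0.7, 0, 0, 0.4, 0, 0.8, 0, 0, 0.4, 0],
  "squeeze": 40
}}

```text
t: 18.43
position: [0.4858, 0.3022, -0.0107]
tool_rot: [-3.109, -0.45, -0.001]
contact_force: [-0.5, 0.0, 0.3]
width: 0.0272
gripper_force: 39.0
```

>>> {"op": "servo_tool", "data": {
  "commands": [1, 0, 0, 0, 0, 1, 0, 0, 0, 0, 1, 0, 0, 0, 0]
}}

```text
t: 18.68
position: [0.4858, 0.3022, -0.0108]
tool_rot: [-3.109, -0.45, -0.001]
contact_force: [0.1, -0.1, 2.5]
width: 0.0268
gripper_force: 39.2
```

>>> {"op": "servo_tool", "data": {
  "commands": [1, 0, 0, -1, 0, 1, 0, 0, -4, 0, 1, 0, 0, -8, 0, 1, 0, 0, -12, 0, 1, 0, 0, -16, 0, 1, 0, 0, -17, 0, 1, 0, 0, -17, 0]
}}

```text
t: 19.27
position: [0.4868, 0.3028, 0.1633]
tool_rot: [-3.107, -0.45, -0.01]
contact_force: [-0.3, 0.6, -0.5]
width: 0.0273
gripper_force: 39.1
```

Run:
```python
from h import *
s,_=state();print(s["width"],s["gripper_force"],s["contact_force"],s["position"],togo([.620,.038,.16],-2.9))
```

```text
0.027285751686375304 39.09215569496155 [-0.30008546  0.61363228 -0.48820173] [0.48678708 0.30277683 0.16330022] (array([ 5.26, 29.17,  0.33]), np.float64(19.4), np.float64(16.5))
```

>>> {"op": "servo_tool", "data": {
  "commands": [1, 5.3, 29.2, 0, 19.4, 1, 5.3, 29.2, 0, 19.4, 1, 5.3, 29.2, 0, 19.4, 1, 5.3, 29.2, 0, 19.4, 1, 5.3, 29.2, 0, 19.4, 1, 5.3, 29.2, 0, 19.4, 1, 5.3, 29.2, 0, 19.4, 1, 5.3, 29.2, 0, 19.4]
}}

```text
t: 19.93
position: [0.6205, 0.0315, 0.1573]
tool_rot: [3.139, -0.087, -0.003]
contact_force: [-0.3, -0.1, -0.3]
width: 0.0271
gripper_force: 39.2
```

>>> {"op": "servo_tool", "data": {
  "commands": [1, 0, 0, 0, 0, 1, 0, 0, 0, 0]
}}

```text
t: 20.1
position: [0.6187, 0.0373, 0.1577]
tool_rot: [-3.14, 0.081, 0.004]
contact_force: [0.2, 0.8, 0.5]
width: 0.0269
gripper_force: 39.2
```

Run:
```python
from h import *
s,_=state();print(s["width"],s["position"],togo([.620,.038,-.0058],-2.9))
```

```text
0.026925080547561694 [0.61866598 0.03732244 0.15774407] (array([ 0.17, -0.07, 16.35]), np.float64(-0.1), np.float64(-3.0))
```

>>> {"op": "servo_tool", "data": {
  "commands": [1, 0.1, 0, 4, 0, 1, 0.1, 0, 8, 0, 1, 0.1, 0, 12, 0, 1, 0.1, 0, 14.4, 0, 1, 0.1, 0, 15.6, 0, 1, 0.1, 0, 16, 0, 1, 0.1, 0, 16.2, 0, 1, 0.1, 0, 16.2, 0]
}}

```text
t: 20.77
position: [0.621, 0.0377, -0.0015]
tool_rot: [-3.141, 0.079, -0.003]
contact_force: [0.1, 0.2, -0.2]
width: 0.0274
gripper_force: 39.2
```

>>> {"op": "servo_tool", "data": {
  "commands": [1, 0, 0, 0.1, 0, 1, 0, 0, 0.1, 0, 1, 0, 0, 0.1, 0]
}}

```text
t: 21.02
position: [0.6208, 0.0372, -0.0029]
tool_rot: [-3.141, 0.08, -0.002]
contact_force: [-0.1, 0.5, 0.5]
width: 0.0272
gripper_force: 39.2
```

>>> {"op": "servo_tool", "data": {
  "commands": [1, 0, 0, 0.2, 0, 1, 0, 0, 0.2, 0, 1, 0, 0, 0.2, 0]
}}

```text
t: 21.27
position: [0.6205, 0.0371, -0.0058]
tool_rot: [3.141, -0.08, 0.001]
contact_force: [0.1, 0.6, 1.0]
width: 0.0274
gripper_force: 39.3
```

>>> {"op": "servo_tool", "data": {
  "commands": [1, 0, 0, 0.1, 0, 1, 0, 0, 0.1, 0]
}}

```text
t: 21.43
position: [0.6205, 0.0371, -0.0058]
tool_rot: [3.141, -0.08, 0.001]
contact_force: [-5.8, -0.2, 12.0]
width: 0.0274
gripper_force: 40.5
```

>>> {"op": "servo_tool", "data": {
  "commands": [0.45, 0, 0, 0, 0, 0.45, 0, 0, 0, 0, 0.45, 0, 0, 0, 0, 0.45, 0, 0, -1, 0, 0.45, 0, 0, -5, 0, 0.45, 0, 0, -9, 0, 0, 0, 0, -13, 0, 0, 0, 0, -15, 0]
}}

```text
t: 22.1
position: [0.6216, 0.0372, 0.1492]
tool_rot: [-3.14, 0.08, -0.01]
contact_force: [0.4, 0.0, 0.1]
width: 0.0693
gripper_force: 0.0
```

Run:
```python
from h import *
s,_=state();print(s["width"],s["t"],s["position"],togo([.447,.013,.15],28.5))
```

```text
0.06934032653086637 22.1 [0.62159369 0.03717535 0.14917436] (array([-17.31,   3.3 ,  -0.19]), np.float64(-31.4), np.float64(-2.9))
```

>>> {"op": "servo_tool", "data": {
  "commands": [0, -17.3, 3.3, 0, -31.4, 0, -17.3, 3.3, 0, -31.4, 0, -17.3, 3.3, 0, -31.4, 0, -17.3, 3.3, 0, -31.4, 0, -17.3, 3.3, 0, -31.4, 0, -17.3, 3.3, 0, -31.4, 0, -17.3, 3.3, 0, -31.4, 0, -17.3, 3.3, 0, -31.4]
}}

```text
t: 22.77
position: [0.4469, 0.013, 0.1437]
tool_rot: [3.045, 0.77, 0.002]
contact_force: [1.4, -0.2, 0.9]
width: 0.0853
gripper_force: 0.0
```

Run:
```python
from h import *
cal=get_calibration("wrist");im=get_image("wrist")[:,:,::-1].copy()
q=proj(cal,(.45,.013,.024));print(q);s=state()[0];print(s["position"],"palm below TCP px",proj(cal,[*s["position"][:2],.024]))
hsv=cv2.cvtColor(im,cv2.COLOR_BGR2HSV);H,S,V=cv2.split(hsv)
sub=(slice(140,280),slice(250,390));m=(~((H>15)&(H<35)&(S>120)))[sub].astype(np.uint8)
c=max(cv2.findContours(m,0,2,offset=(250,140))[0],key=cv2.contourArea);print(cv2.boundingRect(c),cv2.minAreaRect(c))
np.save("w8.npy",cal);cv2.circle(im,tuple(int(v) for v in q),2,(0,255,0),-1);cv2.imwrite("pics/w8.png",im)
```

```text
[320.82306561 219.95792434]
[0.44684422 0.0130712  0.14334486] palm below TCP px [318.97970222 223.08689223]
(293, 174, 46, 77) ((319.6799621582031, 212.75997924804688), (75.80184936523438, 44.12346267700195), 81.8698959350586)
```

View pics/w8.png

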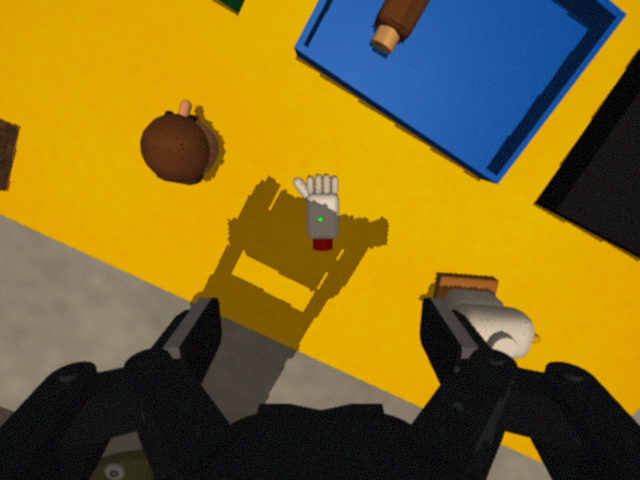

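The white palm is centred at (322,215), upright in the image. I need 7 mm forward and 3 mm right.

>>> {"op": "servo_tool", "data": {
  "commands": [0, 0.7, 0.3, 4, 0, 0, 0.7, 0.3, 8, 0, 0, 0.7, 0.3, 12, 0, 0, 0.7, 0.3, 14.2, 0, 0, 0.7, 0.3, 15.2, 0, 0, 0.7, 0.3, 15.4, 0, 0.4, 0.7, 0.3, 15.4, 0, 0.5, 0.7, 0.3, 15.4, 0]
}}

```text
t: 23.48
position: [0.4546, 0.0137, -0.0096]
tool_rot: [3.045, 0.772, 0.003]
contact_force: [-0.1, 0.3, -0.4]
width: 0.0642
gripper_force: 0.0
```

>>> {"op": "servo_tool", "data": {
  "commands": [0.7, 0, 0, 0, 0, 1, 0, 0, 0, 0, 1, 0, 0, 0, 0, 1, 0, 0, 0, 0, 1, 0, 0, 0, 0, 1, 0, 0, 0, 0]
}}

```text
t: 23.98
position: [0.4541, 0.0137, -0.0099]
tool_rot: [3.045, 0.773, 0.003]
contact_force: [-1.9, -0.4, 7.8]
width: 0.0269
gripper_force: 39.5
```

Gripped. I lift it and carry it to the other half of the blue tray.

>>> {"op": "servo_tool", "data": {
  "commands": [1, 0, 0, -1, 0, 1, 0, 0, -4, 0, 1, 0, 0, -8, 0, 1, 0, 0, -12, 0, 1, 0, 0, -16, 0, 1, 0, 0, -17, 0, 1, 0, 0, -17, 0]
}}

```text
t: 24.57
position: [0.4548, 0.0137, 0.1629]
tool_rot: [3.043, 0.772, 0.01]
contact_force: [0.2, 0.2, -0.2]
width: 0.0272
gripper_force: 40.0
```

Run:
```python
from h import *
s,_=state();print(s["width"],s["gripper_force"],s["position"],togo([.616,-.046,.16],-2.9))
```

```text
0.027244121795545778 39.9896764755249 [0.45475415 0.0136641  0.16291746] (array([11.33, 12.93,  0.4 ]), np.float64(31.4), np.float64(28.5))
```

>>> {"op": "servo_tool", "data": {
  "commands": [1, 11.3, 12.9, 0, 31.4, 1, 11.3, 12.9, 0, 31.4, 1, 11.3, 12.9, 0, 31.4, 1, 11.3, 12.9, 0, 31.4, 1, 11.3, 12.9, 0, 31.4, 1, 11.3, 12.9, 0, 31.4, 1, 11.3, 12.9, 0, 31.4, 1, 11.3, 12.9, 0, 31.4]
}}

```text
t: 25.23
position: [0.6133, -0.0453, 0.1587]
tool_rot: [-3.14, 0.076, 0.002]
contact_force: [-0.7, 0.4, -0.4]
width: 0.0268
gripper_force: 40.0
```

Run:
```python
from h import *
s,_=state();print(s["width"],s["position"],togo([.616,-.046,-.005],-2.9))
```

```text
0.026824878724568887 [ 0.61325889 -0.04531719  0.15871493] (array([ 0.29,  0.06, 16.37]), np.float64(0.1), np.float64(-2.8))
```

>>> {"op": "servo_tool", "data": {
  "commands": [1, 0.2, 0, 4, 0, 1, 0.2, 0, 8, 0, 1, 0.2, 0, 12, 0, 1, 0.2, 0, 14.4, 0, 1, 0.2, 0, 15.6, 0, 1, 0.2, 0, 16, 0, 1, 0.2, 0, 16.2, 0, 1, 0.2, 0, 16.2, 0]
}}

```text
t: 25.9
position: [0.617, -0.0458, -0.0012]
tool_rot: [3.14, -0.079, 0.004]
contact_force: [-1.9, -0.2, -0.4]
width: 0.0271
gripper_force: 40.0
```

>>> {"op": "servo_tool", "data": {
  "commands": [1, 0, 0, 0.2, 0, 1, 0, 0, 0.2, 0, 1, 0, 0, 0.2, 0]
}}

```text
t: 26.15
position: [0.6167, -0.0459, -0.004]
tool_rot: [3.14, -0.08, 0.002]
contact_force: [-0.5, -0.4, -0.2]
width: 0.0267
gripper_force: 40.0
```

>>> {"op": "servo_tool", "data": {
  "commands": [1, 0, 0, 0.15, 0, 1, 0, 0, 0.15, 0, 1, 0, 0, 0.15, 0]
}}

```text
t: 26.4
position: [0.6168, -0.046, -0.0048]
tool_rot: [3.14, -0.08, 0.002]
contact_force: [-5.7, -0.1, 13.5]
width: 0.0272
gripper_force: 41.5
```

>>> {"op": "servo_tool", "data": {
  "commands": [0.45, 0, 0, 0, 0, 0.45, 0, 0, 0, 0, 0.45, 0, 0, 0, 0, 0.45, 0, 0, -1, 0, 0.45, 0, 0, -5, 0, 0.45, 0, 0, -9, 0, 0, 0, 0, -13, 0, 0, 0, 0, -16, 0]
}}

```text
t: 27.07
position: [0.6167, -0.046, 0.158]
tool_rot: [3.14, -0.08, 0.005]
contact_force: [1.4, -1.2, 0.3]
width: 0.0697
gripper_force: 0.0
```

Run:
```python
from h import *
s,_=state();print(s["width"],s["t"],s["position"],togo([.447,.134,.16],17))
```

```text
0.06974855282776964 27.0667 [ 0.61671017 -0.04596201  0.1580148 ] (array([-17.87, -17.11,  -0.26]), np.float64(-19.9), np.float64(-2.9))
```

>>> {"op": "servo_tool", "data": {
  "commands": [0, -17.9, -17.1, 0, -19.9, 0, -17.9, -17.1, 0, -19.9, 0, -17.9, -17.1, 0, -19.9, 0, -17.9, -17.1, 0, -19.9, 0, -17.9, -17.1, 0, -19.9, 0, -17.9, -17.1, 0, -19.9, 0, -17.9, -17.1, 0, -19.9, 0, -17.9, -17.1, 0, -19.9]
}}

```text
t: 27.73
position: [0.4456, 0.1351, 0.1546]
tool_rot: [-3.106, -0.468, -0.002]
contact_force: [0.4, 0.9, 0.4]
width: 0.0855
gripper_force: 0.0
```

Run:
```python
from h import *
cal=get_calibration("wrist");im=get_image("wrist")[:,:,::-1].copy()
s=state()[0];q=proj(cal,[*s["position"][:2],.045]);print(s["position"],"below TCP",q,"est",proj(cal,(.452,.134,.045)))
cv2.circle(im,tuple(int(v) for v in q),2,(0,255,0),-1);cv2.imwrite("pics/w9.png",cv2.convertScaleAbs(im[100:400,170:470],alpha=1.5))
```

```text
[0.44640003 0.13426255 0.15442905] below TCP [320.16422956 225.84055433] est [322.49741461 219.61285305]
```

View pics/w9.png

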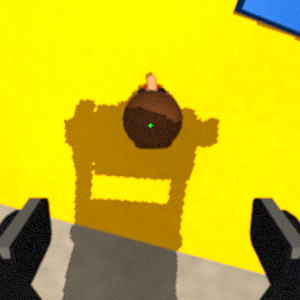

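The head's hair is centred at full-image (322,219) with the nose straight ahead, which matches my estimate (452,134). I need 5 mm forward and 2 mm right.

>>> {"op": "servo_tool", "data": {
  "commands": [0, 0.5, 0.2, 4, 0, 0, 0.5, 0.2, 8, 0, 0, 0.5, 0.2, 11.5, 0, 0, 0.5, 0.2, 13.5, 0, 0, 0.5, 0.2, 14.7, 0, 0, 0.5, 0.2, 15, 0, 0.2, 0.5, 0.2, 15, 0, 0.3, 0.5, 0.2, 15, 0]
}}

```text
t: 28.45
position: [0.4525, 0.1331, 0.0043]
tool_rot: [-3.107, -0.462, -0.002]
contact_force: [0.2, -0.6, -0.3]
width: 0.0641
gripper_force: 0.0
```

>>> {"op": "servo_tool", "data": {
  "commands": [0.4, 0, 0, 0, 0, 0.5, 0, 0, 0, 0, 0.5, 0, 0, 0, 0, 0.6, 0, 0, 0, 0, 0.6, 0, 0, 0, 0]
}}

```text
t: 28.87
position: [0.4525, 0.1335, 0.005]
tool_rot: [3.107, 0.464, 0.004]
contact_force: [-0.6, -2.5, 7.3]
width: 0.0467
gripper_force: 40.3
```

>>> {"op": "servo_tool", "data": {
  "commands": [1, 0, 0, -1, 0, 1, 0, 0, -4, 0, 1, 0, 0, -8, 0, 1, 0, 0, -12, 0, 1, 0, 0, -15, 0, 1, 0, 0, -16, 0, 1, 0, 0, -16, 0]
}}

```text
t: 29.45
position: [0.4526, 0.1338, 0.167]
tool_rot: [-3.107, -0.464, -0.009]
contact_force: [-0.2, -0.3, -0.6]
width: 0.0466
gripper_force: 41.8
```

Run:
```python
from h import *
s,_=state();print(s["width"],s["gripper_force"],s["position"],s["contact_force"],togo([.623,-.245,.16],2.6))
```

```text
0.0465932488724817 41.760456785559654 [0.4526422  0.13377928 0.16695543] [-0.16308042 -0.25259042 -0.55105108] (array([ 5.22, 41.2 ,  0.75]), np.float64(14.4), np.float64(17.0))
```

>>> {"op": "servo_tool", "data": {
  "commands": [1, 2.6, 20.6, 0, 0, 1, 2.6, 20.6, 0, 0, 1, 2.6, 20.6, 0, 0, 1, 2.6, 20.6, 0, 0, 1, 2.6, 20.6, 0, 0, 1, 2.6, 20.6, 0, 0]
}}

```text
t: 29.95
position: [0.5376, -0.0613, 0.1617]
tool_rot: [3.108, 0.457, -0.003]
contact_force: [0.6, 0.2, -1.5]
width: 0.0468
gripper_force: 41.9
```

>>> {"op": "servo_tool", "data": {
  "commands": [1, 2.6, 20.6, 0, 14.4, 1, 2.6, 20.6, 0, 14.4, 1, 2.6, 20.6, 0, 14.4, 1, 2.6, 20.6, 0, 14.4, 1, 2.6, 20.6, 0, 14.4, 1, 2.6, 20.6, 0, 14.4, 1, 2.6, 20.6, 0, 14.4, 1, 2.6, 20.6, 0, 14.4]
}}

```text
t: 30.62
position: [0.621, -0.2447, 0.1618]
tool_rot: [-3.139, -0.07, 0.004]
contact_force: [0.0, 0.7, -1.8]
width: 0.0463
gripper_force: 42.0
```

Run:
```python
from h import *
s,_=state();print(s["width"],s["position"],togo([.623,-.245,.010],2.6))
```

```text
0.04627930487184995 [ 0.6210495 -0.2447167  0.161834 ] (array([ 0.23,  0.06, 15.18]), np.float64(-0.0), np.float64(2.6))
```

>>> {"op": "servo_tool", "data": {
  "commands": [1, 0.1, 0, 4, 0, 1, 0.1, 0, 8, 0, 1, 0.1, 0, 11.5, 0, 1, 0.1, 0, 13.5, 0, 1, 0.1, 0, 14.6, 0, 1, 0.1, 0, 14.9, 0, 1, 0.1, 0, 15.1, 0, 1, 0.1, 0, 15.1, 0]
}}

```text
t: 31.28
position: [0.6233, -0.2452, 0.0141]
tool_rot: [3.14, 0.071, 0.003]
contact_force: [0.4, 0.3, -1.1]
width: 0.0469
gripper_force: 42.0
```

>>> {"op": "servo_tool", "data": {
  "commands": [1, 0, 0, 0.15, 0, 1, 0, 0, 0.15, 0, 1, 0, 0, 0.15, 0]
}}

```text
t: 31.53
position: [0.623, -0.2454, 0.012]
tool_rot: [3.14, 0.071, 0.002]
contact_force: [0.2, -0.4, -1.2]
width: 0.0464
gripper_force: 42.0
```

>>> {"op": "servo_tool", "data": {
  "commands": [1, 0, 0, 0.15, 0, 1, 0, 0, 0.15, 0, 1, 0, 0, 0.15, 0]
}}

```text
t: 31.78
position: [0.6229, -0.2454, 0.0101]
tool_rot: [3.14, 0.071, 0.001]
contact_force: [0.3, 0.4, 4.0]
width: 0.0463
gripper_force: 42.4
```

>>> {"op": "servo_tool", "data": {
  "commands": [0.4, 0, 0, 0, 0, 0.35, 0, 0, 0, 0, 0.15, 0, 0, 0, 0, 0.15, 0, 0, 0, 0, 0.15, 0, 0, 0, 0, 0.15, 0, 0, -2, 0, 0.15, 0, 0, -6, 0, 0.15, 0, 0, -10, 0]
}}

```text
t: 32.45
position: [0.6218, -0.2449, 0.1095]
tool_rot: [-3.139, -0.071, 0.005]
contact_force: [0.3, -0.3, 1.2]
width: 0.0724
gripper_force: 0.0
```

>>> {"op": "servo_tool", "data": {
  "commands": [0, -4, 0, -6, 0, 0, -8, 0, -6, 0, 0, -12, 0, -6, 0, 0, -16, 0, -6, 0, 0, -20, 0, -6, 0, 0, -20, 0, -6, 0]
}}

```text
t: 32.95
position: [0.419, -0.254, 0.1698]
tool_rot: [3.141, 0.069, -0.001]
contact_force: [0.8, 0.3, 0.3]
width: 0.0856
gripper_force: 0.0
```

Run:
```python
from h import *
s=state()[0];print(s["t"],s["position"])
T=get_image("top")[:,:,::-1];S=get_image("side")[:,:,::-1];t0=cv2.imread("pics/top0.png")
def z(im,x,y,w,h,o): return cv2.resize(im[y:y+h,x:x+w],o,interpolation=2)
a=np.vstack([z(T,100,90,450,260,(800,300)) ,np.hstack([z(S,180,120,200,150,(400,300)),z(S,300,190,200,150,(400,300))])])
cv2.imwrite("pics/f.png",cv2.convertScaleAbs(a,alpha=1.7))
for n,(x0,y0,x1,y1) in {"torso":(380,245,432,290),"cork":(135,290,175,338)}.items(): print(n,[cv2.phaseCorrelate(cv2.cvtColor(i,6)[y0:y1,x0:x1].astype(np.float32),cv2.cvtColor(j,6)[y0:y1,x0:x1].astype(np.float32)) for i,j in [(t0,T)]])
```

```text
32.95 [ 0.41898183 -0.25402521  0.1698276 ]
torso [((-0.12648899545475345, 0.5053151477245592), 0.7578230929472809)]
cork [((0.045027316122713046, -0.02017219217997379), 1.023775072892507)]
```

View pics/f.png

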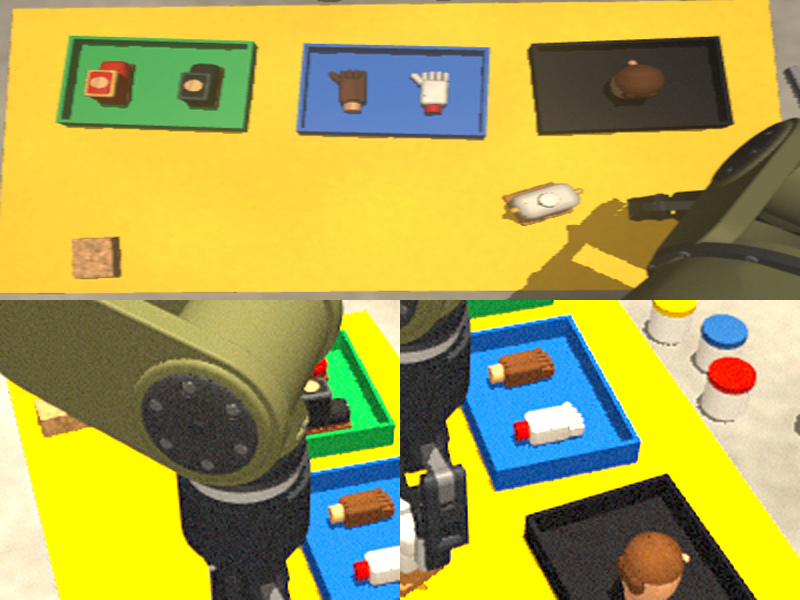

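The final picture shows both boots standing in the green tray, both hands palm down in the blue one, and the head upright in the black one. The torso and cork block haven't moved, and the gripper touches nothing.

```bash
python3 -c "
from cell import order
print(order.sign_off())"
```

```text
the job is handed in; nothing more can be done
None
```

All five parts are in their trays as asked, the torso and cork block are where they stood, and the job was handed in at about 33 s of the 128 s allowed; the sign-off returned no verdict.

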